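# Put the refractometer's calibration pieces away in their tab-locked case

## Task

Put the autorefractor's calibration pieces away: unlock the case by squeezing the two tabs of its twist latch together while turning it, slide the cover fully open, and set every calibration piece that lies about on the table upright and fully down in the nest of its own shape and size. Then slide the cover fully shut, squeeze the tabs and turn the latch back to locked, and let go so that the tabs spring out. Leave the other things on the table where they are.

Things in the scene. Friction and masses are not known exactly. Their poses are not given: they have to be found in the camera images.
- case_mid (a point): Calibration case: fixed white tray holding a row of four nests (grey plates 114 x 84 mm, 87 mm apart along y, tops 24 mm above the table). Side walls at y = +-183 mm, 10 mm thick, 72 mm high; open front; grey housing 66 mm high behind, from x = 89 to 217 mm. The point: on the table under the middle of the row; x away from the robot (the way the cover opens), y along the row.
- cover (a joint): Clear flat cover with grey rim (136 mm in x, 376 mm in y, top 77 mm above the table) sliding on the side walls along the case's +x: 0 m = shut over the nests, 0.15 m = fully open, over the housing. Friction 1.5 N. Its only handle is the twist latch that stands on it and moves with it. Seated pieces clear it by 4 mm or more.
- latch (a joint): Twist latch: 0 rad = locked, 1.3 rad = unlocked (stops at both), counter-clockwise from above; stays where left. Its 60 mm steel arm (top 99 mm above the table) at 0 lies behind a strike post on the +y wall (top 98 mm) and blocks the cover, at 1.3 clears it. Turns only while both tabs are pressed in more than 4 mm; to lock, the cover must be within 2 mm of shut.
- latch_grip (a point): Grip point of the latch: on its axis, 123 mm above the table; at x 10, y 130 mm from case_mid with the cover shut. Its y axis is the squeeze line (locked: 0.65 rad clockwise of the case's y). Two upright tabs 26 mm wide, 101 to 135 mm above the table, 54 mm over their outer faces when free, 42 mm squeezed; a 22 mm core between them, top 136 mm above the table.
- tab_a (a joint): Spring tab on the latch's +y side: 0 = out, 0.006 m = fully pressed in; 3.5 N to start it, 7.7 N to press it home.
- tab_b (a joint): The same tab on the latch's -y side.
- drum_mid (a point): Calibration piece, may be absent: wide white round drum, 60 mm diameter, 54 mm tall, 0.22 kg, a glass dome (7 mm high, look only) on top. Weighted foot, hollow above; stands upright, somewhere on the table. The point is its centre, half-way up; z along its upright axis.
- barrel_mid (a point): Calibration piece, may be absent: narrow grey barrel, 44 mm diameter, 60 mm tall, 0.18 kg, black bands round its side. Weighted foot, hollow above; stands upright, somewhere on the table. The point is its centre, half-way up; z along its upright axis.
- square_mid (a point): Calibration piece, may be absent: white square block, 54 x 54 mm, 58 mm tall, 0.25 kg, a glass window with a cross on top. Weighted foot, hollow above; stands upright, somewhere on the table. The point is its centre, half-way up; z along its upright axis.
- bar_mid (a point): Calibration piece, may be absent: oblong aluminium bar gauge, 84 mm long (its x axis) x 36 mm wide (its y axis), 56 mm tall, 0.30 kg. Weighted foot, hollow above; stands upright, somewhere on the table. The point is its centre, half-way up; z along its upright axis.
- pocket_drum (a point): Centre of the floor of the nest's round pocket, 64 mm diameter, 16 mm deep with a 3 mm chamfer, for the drum; floor 8 mm above the table. Axes parallel to the case's. The nests' order along the row differs from start to start.
- pocket_barrel (a point): Centre of the floor of the nest's round pocket, 48 mm diameter, 16 mm deep with a 3 mm chamfer, for the barrel; floor 8 mm above the table. Axes parallel to the case's. The nests' order along the row differs from start to start.
- pocket_square (a point): Centre of the floor of the nest's square pocket, 58 x 58 mm, 16 mm deep with a 3 mm chamfer, for the square; floor 8 mm above the table. Axes parallel to the case's. The nests' order along the row differs from start to start.
- pocket_bar (a point): Centre of the floor of the nest's oblong pocket, 88 mm along its x axis x 40 mm along its y axis, 16 mm deep with a 3 mm chamfer, for the bar; floor 8 mm above the table. Axes parallel to the case's. The nests' order along the row differs from start to start.
- screwdriver: Bystander: screwdriver, 130 mm long, lying down. Origin at the centre of its underside.
- ruler: Bystander: aluminium ruler, 160 x 24 x 4 mm, lying down. Origin at the centre of its underside.
- specs_case: Bystander: black spectacle case, 160 x 66 x 44 mm. Origin at the centre of its underside.
- lens_spray: Bystander: spray bottle, 44 mm diameter, 130 mm tall. Origin at the centre of its underside.
- mug: Bystander: white mug, 80 mm diameter, 90 mm tall. Origin at the centre of its underside.
- spectacles: Bystander: folded spectacles, 120 mm wide, 48 mm tall. Origin at the centre of its underside.

How it is judged:
By the outcome, as a careful person would: the job done as asked, in the order asked, and still so for the second after the job is handed in, with the robot touching nothing.
Of drum, barrel, square, bar only 3 to 4 are there at a start; the rules pass over those that are not, and their reading is None.
At some moment in a run one of drum, barrel, square, bar may be knocked a few centimetres aside while the robot is not near it.
Once in a run the grip may slacken for a moment while it holds something.
It also fails if it takes over 210 s, if anything falls off the work surface, if the arm or the gripper's body presses on something with over 40 N, if the wrist force passes 120 N, or if a joint passes its speed limit or range.

## Robot

A 6-joint arm with a two-finger parallel gripper is mounted at the origin on the work surface. World frame = base frame: x ahead of the robot, y to its left, z up, the work surface at z = 0. Lengths are in m, angles in rad, forces in N, time in s.
With the tool pointing down it reaches from about 0.35 to 0.975 m from the base axis. Payload 7.1 kg.
Tool frame: the origin (TCP) lies midway between the tips of the shut fingers; the grasp point (between the pads) lies 19 mm behind it; z points along the fingers, y is the line along which they close (so a half turn about z gives the same grasp; the last joint's range is limited). The gripper opens to 88 mm and grips with 3 to 60 N. Pads are 20 mm wide; open, the fingers measure 115 mm over their backs; the gripper's body (75 mm by 178 mm) begins 61 mm behind the grasp point.
Start: joints at [-0.019, 0.423, 1.63, -0, 1.089, -0.019], TCP at [0.625, 0, 0.223] pointing down, gripper open.
Joint ranges: [-3, 3], [-0.9, 2.11], [0.09, 2.58], [-1.31, 4.45], [0.11, 2.69], [-2.54, 2.54]. Speed limits (rad/s): [2.39, 2.39, 3.01, 3.14, 3.14, 3.14].

## Interface

Orientations are given as a unit quaternion [w, x, y, z].
In Python, from station import move_pose, movel, movej, command_gripper, wait, inverse_kinematics, read_camera, camera_info, MotionError, job_done, get_time, get_joint_pos, get_qvel, get_effort, get_tcp_pos, get_ee_rot, get_ft_force, get_ft_torque, get_grip_width, get_finger_force gives the robot as it stands. Calls block until the motion is done:
- move_pose(position, orientation): joint-space move of the TCP to a pose.
- movel(position, frame=None, v=0.15, until_force=None): straight line of the TCP; frame=None keeps the orientation; v is the mean speed in m/s. With until_force (N) it stops when the force on the tool has changed by that much, and returns True; else False.
- movej(angles): joint-space move.
- command_gripper(opening): opening from 0.0 (shut) to 1.0 (fully open); the grip force is fixed at half the most; returns when the fingers have stopped.
- wait(seconds).
- inverse_kinematics(position, orientation): joint angles nearest the present ones, or None.
- read_camera(name): name is "scene" or "side" or "wrist"; returns the picture (480x640x3 uint8, red, green, blue); there is no depth.
- camera_info(name): a dict with "intrinsics" (3x3 intrinsics, pixels), "dist" ([k1, k2, p1, p2, k3] as OpenCV has them; the pictures are not rectified), "T" (4x4, takes a point from camera to world coordinates); the wrist camera has in their place "tool_from_camera" (4x4, takes a point from camera to tool coordinates, whose origin is the TCP and whose axes are the flange's). Camera axes: x right, y up, looking along -z (the intrinsics and any distortion apply to the point x, -y, -z); pixel columns grow to the right and rows downward; lengths in m; the calibration is good to about 2 mm. A picture is of the moment at which its call begins: read the wrist's pose just before it. camera_info takes no time and is no camera call.
A pose or a line that the arm cannot do raises MotionError and nothing moves.
- job_done(): hands the job in; it is judged then, once.
Readings, each from a call of its own:
- get_time(): time.
- get_joint_pos(): joint angles.
- get_qvel(): joint speeds.
- get_effort(): joint torques, N m.
- get_tcp_pos(): TCP position.
- get_ee_rot(): TCP orientation.
- get_ft_force(): force on the tool from outside, world axes, zero at the start.
- get_ft_torque(): the same for the moment, N m.
- get_grip_width(): opening from 0.0 (shut) to 1.0 (fully open).
- get_finger_force(): force on a finger pad.
Only numpy, scipy, OpenCV 4.12 (cv2) and the standard library are available. Lean on these libraries where they do the work, as an engineer would, in place of code of your own. Each camera call takes 0.05 s, during which the arm holds its last target. There are 200 camera calls.

## Working session

There is one attempt and no reset: what is moved stays moved. The work goes in short steps, each a Python script; the robot and the scene stay as the last script left them, time stands still between calls to the robot, and variables do not carry over. Pictures are saved under pics/ and viewed, at most 15 in all, crops included, and the job is handed in when it is done.

```bash
mkdir -p pics; ls
cat > h.py <<'E'
import numpy as np, cv2
from station import *
from scipy.spatial.transform import Rotation as R
def snap(cam,fn=None):
    if cam=='wrist':
        p=np.array(get_tcp_pos());q=get_ee_rot()
        T=np.eye(4);T[:3,3]=p;T[:3,:3]=R.from_quat([q[1],q[2],q[3],q[0]]).as_matrix()
        im=read_camera(cam);ci=camera_info(cam);T=T@np.array(ci['tool_from_camera'])
    else:
        im=read_camera(cam);ci=camera_info(cam);T=np.array(ci['T'])
    if fn: cv2.imwrite('pics/'+fn,im[:,:,::-1])
    return im,(np.array(ci['intrinsics'],float),np.array(ci['dist'],float),T)
def ray(px,c,z):
    K,d,T=c
    u=cv2.undistortPoints(np.array(px,float).reshape(-1,1,2),K,d).reshape(-1,2)
    D=np.c_[u[:,0],-u[:,1],-np.ones(len(u))]@T[:3,:3].T
    o=T[:3,3]
    return o+D*((z-o[2])/D[:,2])[:,None]
def proj(P,c):
    K,d,T=c
    P=np.atleast_2d(P); L=(P-T[:3,3])@T[:3,:3]; L=L*[1,-1,-1]
    return cv2.projectPoints(L,np.zeros(3),np.zeros(3),K,d)[0].reshape(-1,2)
def down(yaw):
    "tool pointing down, closing line (tool y) along world angle yaw+90deg"
    m=np.array([[np.cos(yaw),np.sin(yaw),0],[np.sin(yaw),-np.cos(yaw),0],[0,0,-1]])
    q=R.from_matrix(m).as_quat();return [q[3],q[0],q[1],q[2]]
E
python3 - <<'E'
from h import *
for c in ('scene','side','wrist'):
    im,k=snap(c,c+'0.png'); print(c,k[0].round(1).tolist(),k[1],k[2].round(3).tolist())
print(get_ee_rot(),get_time())
E
```

```text
pics
scene [[545.8, 0.0, 320.6], [0.0, 545.8, 240.6], [0.0, 0.0, 1.0]] [0.00925398 0.         0.         0.         0.        ] [[0.2, -0.807, 0.556, 1.296], [0.98, 0.156, -0.125, -0.186], [0.015, 0.57, 0.822, 1.328], [0.0, 0.0, 0.0, 1.0]]
side [[451.3, 0.0, 316.4], [0.0, 451.3, 238.2], [0.0, 0.0, 1.0]] [-0.09002231  0.          0.          0.          0.        ] [[-0.989, 0.107, -0.104, 0.378], [-0.149, -0.769, 0.621, 0.673], [-0.013, 0.63, 0.777, 0.958], [0.0, 0.0, 0.0, 1.0]]
wrist [[399.1, 0.0, 315.3], [0.0, 399.1, 237.7], [0.0, 0.0, 1.0]] [0.0223128 0.        0.        0.        0.       ] [[1.0, 0.0, 0.001, 0.624], [-0.001, 0.963, 0.269, 0.074], [-0.001, -0.269, 0.963, 0.384], [0.0, 0.0, 0.0, 1.0]]
[-4.13314209e-04  7.07114071e-01  7.07099252e-01 -4.08845362e-04] 0.15
```

View pics/scene0.png

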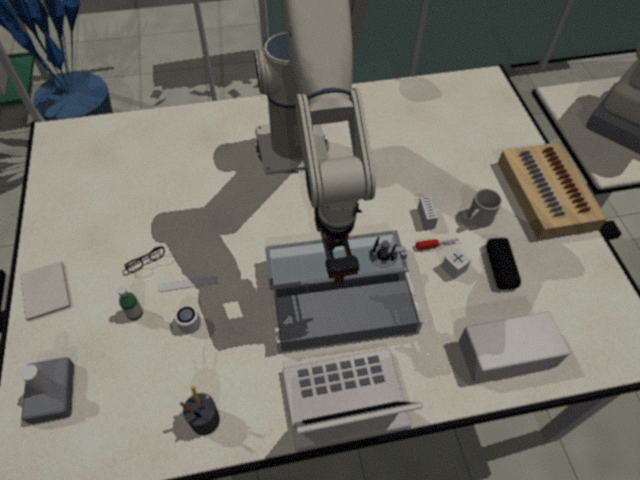

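View pics/side0.png

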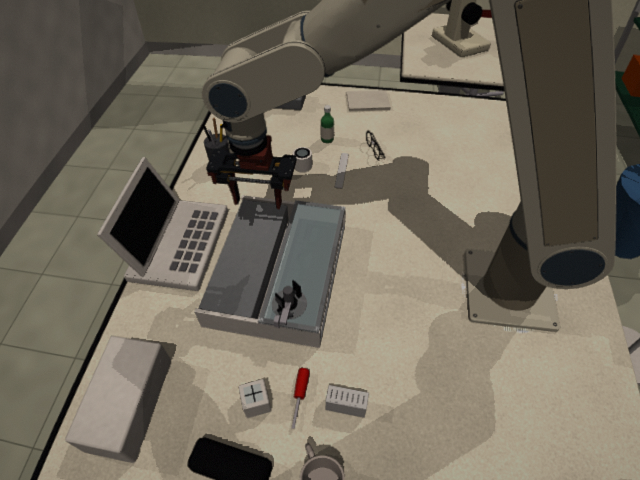

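View pics/wrist0.png

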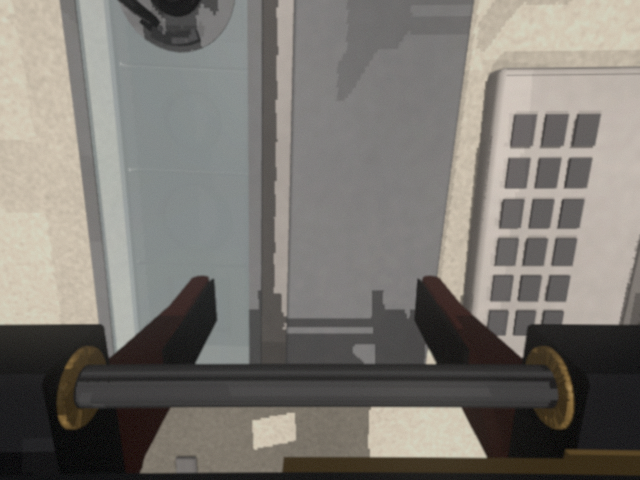

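```bash
python3 - <<'E'
import cv2,numpy as np
a=cv2.imread('pics/scene0.png')[220:355,255:425];b=cv2.imread('pics/side0.png')[185:350,190:360]
a=cv2.resize(a,(0,0),fx=2.35,fy=2.35*1,interpolation=cv2.INTER_CUBIC);b=cv2.resize(b,(0,0),fx=2.35,fy=2.35,interpolation=cv2.INTER_CUBIC)
h=max(a.shape[0],b.shape[0]);c=np.zeros((h,a.shape[1]+b.shape[1],3),np.uint8);c[:a.shape[0],:a.shape[1]]=a;c[:b.shape[0],a.shape[1]:]=b
cv2.imwrite('pics/crop1.png',c);print(c.shape,a.shape)
E
python3 - <<'E'
from h import *
im,c=cv2.imread('pics/scene0.png'),None
ci=camera_info('scene');cs=(np.array(ci['intrinsics']),np.array(ci['dist']),np.array(ci['T']))
ci=camera_info('side');cd=(np.array(ci['intrinsics']),np.array(ci['dist']),np.array(ci['T']))
print('scene: bar',ray([[428,200]],cs,.056),'sq',ray([[457,258]],cs,.058),'drum',ray([[186,315]],cs,.06),'latch',ray([[384,243]],cs,.136))
print('side: bar',ray([[348,394]],cd,.056),'sq',ray([[254,393]],cd,.058),'drum',ray([[303,153]],cd,.06),'latch',ray([[291,290]],cd,.136))
print('cover',ray([[267,247],[405,233]],cs,.077),ray([[345,207],[322,332]],cd,.077))
E
```

```text
(388, 800, 3) (317, 400, 3)
scene: bar [[0.3514878  0.35368315 0.056     ]] sq [[0.56654388 0.36814723 0.058     ]] drum [[ 0.6007276  -0.37910523  0.06      ]] latch [[0.5292033  0.15925025 0.136     ]]
side: bar [[0.37475511 0.34394006 0.056     ]] sq [[0.56383093 0.37052451 0.058     ]] drum [[ 0.58813752 -0.37035986  0.06      ]] latch [[0.52080079 0.16406028 0.136     ]]
cover [[ 0.44280945 -0.1451024   0.077     ]
 [ 0.4693992   0.2437509   0.077     ]] [[ 0.43637955 -0.1489153   0.077     ]
 [ 0.44515313  0.22354712  0.077     ]]
```

View pics/crop1.png

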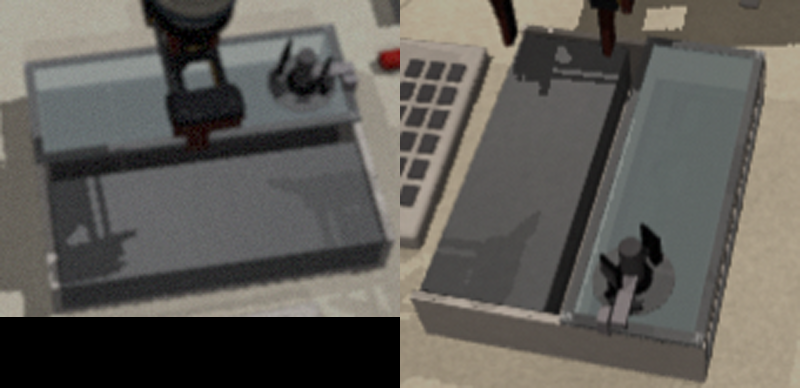

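The scene shows the bar near scene px (428,211), the square at (457,262) and the drum at (187,318). The case's cover corners are at about (266,248), (395,232), (408,270) and (271,288), and the latch is at (384,243). No barrel is visible so far. Next I'll go above the case and look with the wrist camera.

Run:
```python
from h import *
move_pose([0.53,0.06,0.42],down(np.pi/2))
im,c=snap('wrist','w1.png'); np.savez('w1.npz',K=c[0],d=c[1],T=c[2])
snap('scene','s1.png');snap('side','d1.png')
print(get_time(),c[2].round(3).tolist())
```

```text
1.2083 [[1.0, 0.0, 0.002, 0.53], [-0.001, 0.963, 0.269, 0.134], [-0.002, -0.269, 0.963, 0.581], [0.0, 0.0, 0.0, 1.0]]
```

View pics/w1.png

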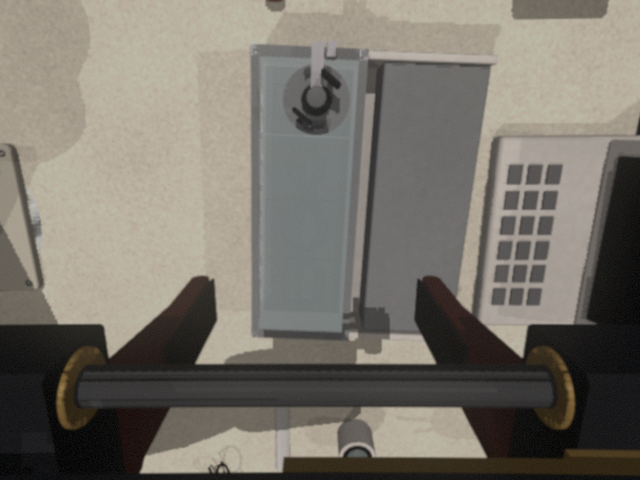

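The cover's corners are at px (251,45), (366,49), (254,336) and (351,338). The latch core is at (316,95), with its tabs at (328,78) and (302,118).

Run:
```python
from h import *
z=np.load('w1.npz');c=(z['K'],z['d'],z['T'])
print(ray([[251,45],[366,49],[351,338],[254,336]],c,.077).round(4))
print(ray([[316,95]],c,.136).round(4), 'tabs',ray([[330,79],[302,120]],c,.125).round(4))
im=cv2.imread('pics/w1.png')
cv2.imwrite('pics/w1c.png',cv2.resize(im[30:345,240:500],None,fx=1.85,fy=1.85,interpolation=cv2.INTER_CUBIC))
a=cv2.imread('pics/s1.png')[190:360,255:485];b=cv2.imread('pics/d1.png')[180:440,190:400]
```

```text
[[ 0.4552  0.2232  0.077 ]
 [ 0.5874  0.219   0.077 ]
 [ 0.5791 -0.1532  0.077 ]
 [ 0.4428 -0.15    0.077 ]]
[[0.5299 0.1653 0.136 ]] tabs [[0.5447 0.182  0.125 ]
 [0.5145 0.1404 0.125 ]]
```

View pics/w1c.png

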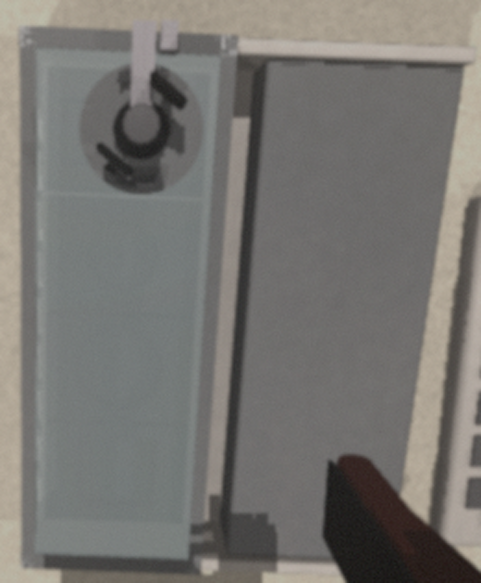

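```bash
cat >> h.py <<'E'
YAW=-.028; C=np.array([.516,.0348])
def case(x,y): 
    c,s=np.cos(YAW),np.sin(YAW); return C+np.array([c*x-s*y,s*x+c*y])
def st(t=''):
    print(t,'t%.1f'%get_time(),'w%.3f'%get_grip_width(),'ff',np.round(get_finger_force(),1),'F',np.round(get_ft_force(),1),'T',np.round(get_ft_torque(),2),'p',np.round(get_tcp_pos(),4))
def turn(d):
    "turn tool about vertical by d (ccw from above +)"
    j=list(get_joint_pos());j[5]-=d;movej(j)
E
python3 - <<'E'
from h import *
L=case(10,130); print(L)
th=np.pi/2+YAW-.65
for y in (th+np.pi/2,th-np.pi/2): print(y, inverse_kinematics([*L,.106],down(y)), inverse_kinematics([*L,.106],down(y+1.33)))
y=th+np.pi/2
move_pose([*L,.20],down(y)); movel([*L,.106]); st('at')
im,c=snap('wrist','w2.png')
command_gripper(0.3); st('grip')
E
```

```text
[ 14.15160465 129.70387991]
2.463592653589793 None None
-0.678 None NoneTraceback (most recent call last):
  File "<stdin>", line 6, in <module>
station.MotionError: the arm cannot take that pose within its joint ranges
```

Units slip (mm against m); I'm fixing that.

```bash
sed -i 's/return C+np.array(\[c\*x/x,y=x\/1e3,y\/1e3; return C+np.array([c*x/' h.py
python3 - <<'E'
from h import *
L=case(10,130); print(L)
th=np.pi/2+YAW-.65
for y in (th+np.pi/2,th-np.pi/2): print(y, inverse_kinematics([*L,.106],down(y)), inverse_kinematics([*L,.106],down(y+1.33)))
y=th+np.pi/2
move_pose([*L,.20],down(y)); movel([*L,.106]); st('at')
im,c=snap('wrist','w2.png')
command_gripper(0.3); st('grip')
E
```

```text
[0.5296356  0.16446908]
2.463592653589793 [ 2.79632277e-01  4.85101814e-01  1.86148132e+00 -4.44089210e-16
  7.95009523e-01 -6.13164050e-01] [ 2.79632277e-01  4.85101814e-01  1.86148132e+00 -4.44089210e-16
  7.95009523e-01 -1.94316405e+00]
-0.678 [ 2.79632277e-01  4.85101814e-01  1.86148132e+00 -4.44089210e-16
  7.95009523e-01  2.52842860e+00] [ 2.79632277e-01  4.85101814e-01  1.86148132e+00 -4.44089210e-16
  7.95009523e-01  1.19842860e+00]
at t2.9 w0.998 ff 0.0 F [-0.4  0.3  0.8] T [-0.02  0.01 -0.02] p [0.5305 0.1645 0.107 ]
grip t3.8 w0.462 ff 30.1 F [-0.1 -4.   6.8] T [-0.62  0.23  0.03] p [0.5299 0.1641 0.1066]
```

Run:
```python
from h import *
for i in range(7):
    turn(.19); 
    st(str(i))
```

```text
0 t4.1 w0.455 ff 30.0 F [-1.  -2.6  4.3] T [-0.39  0.16  0.02] p [0.5298 0.1638 0.1066]
1 t4.4 w0.456 ff 30.0 F [-1.2 -3.3  3.1] T [-0.5   0.15  0.04] p [0.5297 0.1637 0.1066]
2 t4.7 w0.455 ff 30.0 F [-0.7 -3.2  4.3] T [-0.69  0.13 -0.  ] p [0.5297 0.1635 0.1066]
3 t5.0 w0.456 ff 30.0 F [-1.6 -5.3  4.6] T [-0.75  0.12  0.05] p [0.5297 0.1633 0.1066]
4 t5.3 w0.454 ff 30.0 F [ 0.  -5.4  4. ] T [-0.82  0.1   0.06] p [0.5297 0.1631 0.1066]
5 t5.6 w0.453 ff 30.0 F [-0.6 -4.4  3.4] T [-0.81  0.05  0.08] p [0.5298 0.1629 0.1066]
6 t5.9 w0.458 ff 30.0 F [-0.6 -5.1  3.4] T [-0.81  0.04  0.04] p [0.5299 0.1627 0.1066]
```

Now I'll slide the cover open.

Run:
```python
from h import *
p0=np.array(get_tcp_pos()); d=case(1000,0)-C
for s in (.05,.10,.14):
    r=movel([*(p0[:2]+d*s),p0[2]],v=.08,until_force=20); st(f'{s} {r}')
r=movel([*(p0[:2]+d*.156),p0[2]],v=.03,until_force=15); st(f'end {r}')
p=np.array(get_tcp_pos());print('moved',(p-p0)[:2]@d)
```

```text
0.05 False t6.7 w0.460 ff 30.0 F [ 0.7 -7.1  2.3] T [-1.19 -0.24  0.02] p [0.5807 0.1607 0.1067]
0.1 False t7.4 w0.456 ff 30.0 F [1.9 1.8 0.8] T [ 0.45 -0.31 -0.06] p [0.6303 0.1604 0.1067]
0.14 False t8.1 w0.462 ff 30.0 F [0.9 2.  0.8] T [ 0.46 -0.28 -0.06] p [0.6702 0.1588 0.1067]
end True t8.6 w0.456 ff 30.0 F [-3.4 -0.9  7.1] T [ 0.04  0.45 -0.1 ] p [0.6816 0.1584 0.1065]
moved 0.1518145791414404
```

Run:
```python
from h import *
command_gripper(1.0); p=get_tcp_pos(); movel([p[0],p[1],.22],v=.3)
move_pose([0.53,0.06,0.42],down(np.pi/2))
im,c=snap('wrist','w3.png'); np.savez('w3.npz',K=c[0],d=c[1],T=c[2])
a,_=snap('scene','s3.png');b,_=snap('side','d3.png'); st()
cv2.imwrite('pics/w3c.png',cv2.resize(im[30:345,220:540],None,fx=1.85,fy=1.85,interpolation=cv2.INTER_CUBIC)[:,:,::-1])
```

```text
t11.9 w0.999 ff 0.0 F [ 0.4  0.5 -0. ] T [-0.02 -0.01 -0.02] p [0.5301 0.0601 0.4194]
```

View pics/w3c.png

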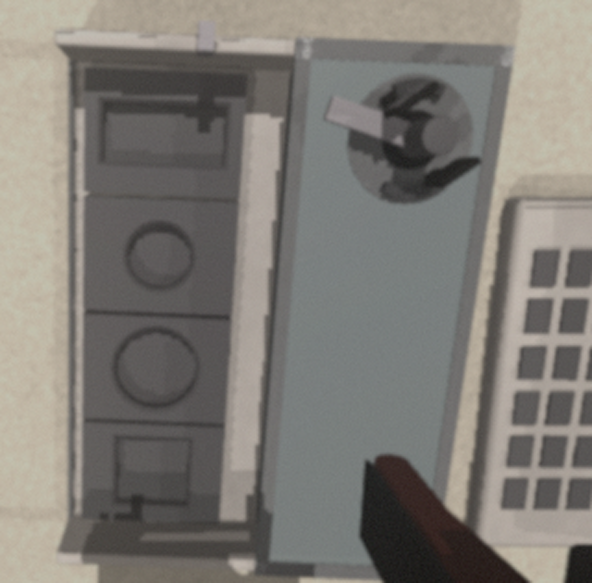

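View pics/d3.png

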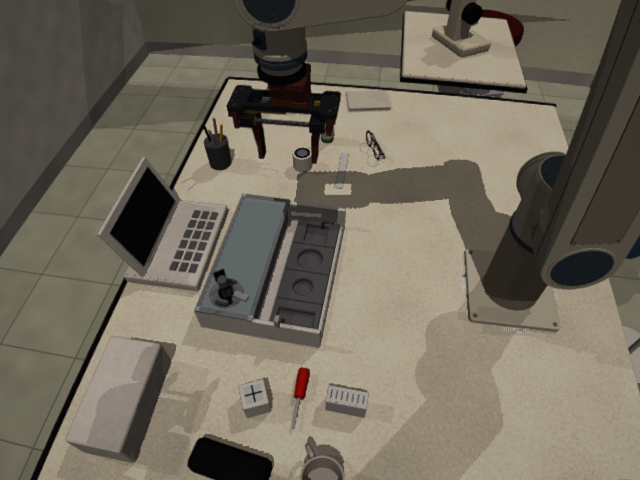

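Pocket order from +y is bar, barrel, drum, square; crop px centres are (166,134), (160,255), (157,367) and (153,470). No barrel is on the table. I'll take close looks at the three pieces.

Run:
```python
from h import *
z=np.load('w3.npz');c=(z['K'],z['d'],z['T'])
px=np.array([[166,134],[160,255],[157,367],[153,470]])/1.85+[220,30]
print(ray(px,c,.024).round(4)[:,:2].tolist(),[case(0,y).round(4).tolist() for y in (130.5,43.5,-43.5,-130.5)])
tiles=[]
for n,p in (('bar',(.366,.348)),('square',(.565,.369)),('drum',(.594,-.374))):
    move_pose([p[0],p[1],.25],down(np.pi/2)); im,c=snap('wrist',f'l_{n}.png'); np.savez(f'l_{n}.npz',K=c[0],d=c[1],T=c[2]); tiles.append(im[60:360,190:450])
    print(n,get_time())
s,_=snap('scene','s4.png')
cv2.imwrite('pics/tiles.png',np.hstack(tiles)[:,:,::-1])
```

```text
[[0.5217, 0.1643], [0.517, 0.0789], [0.5141, -0.0073], [0.5103, -0.0933]] [[0.5197, 0.1652], [0.5172, 0.0783], [0.5148, -0.0087], [0.5123, -0.0956]]
bar 13.3583
square 14.225
drum 16.9
```

View pics/tiles.png

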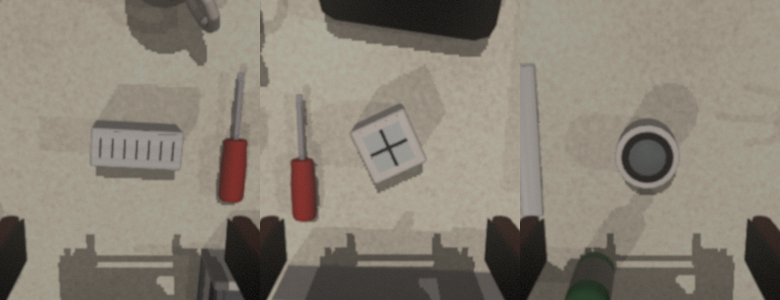

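View pics/s4.png

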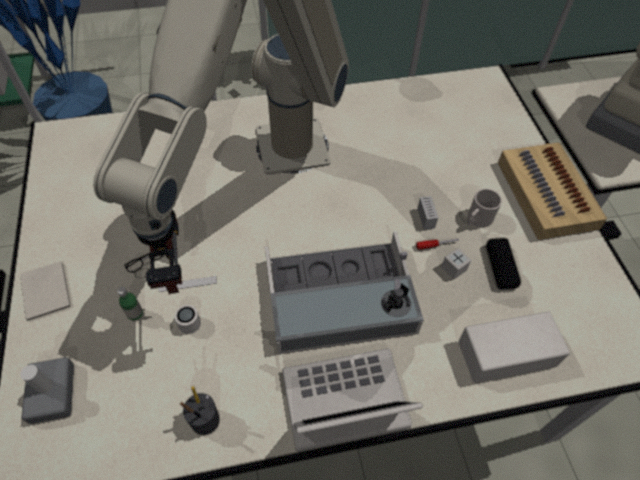

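Tile px: bar top centre (136,150), square (388,147), drum (648,156). No barrel anywhere, so it is absent. The red screwdriver lies right of the bar and left of the square. I'll measure them by mask.

```bash
cat >> h.py <<'E'
H=dict(bar=.056,square=.058,drum=.054)
def locate(n,im,c,guess,s_max=22,v_min=120):
    "top face by low-saturation bright mask near guess px; returns world rect (x,y),(w,h),angle"
    hsv=cv2.cvtColor(im,cv2.COLOR_RGB2HSV)
    m=((hsv[...,1]<s_max)&(hsv[...,2]>v_min)).astype(np.uint8)
    m=cv2.morphologyEx(m,cv2.MORPH_OPEN,np.ones((3,3)))
    cs,_=cv2.findContours(m,cv2.RETR_EXTERNAL,cv2.CHAIN_APPROX_NONE)
    g=np.array(guess,float)
    cs=[k for k in cs if cv2.contourArea(k)>300]
    k=min(cs,key=lambda k:abs(cv2.pointPolygonTest(k,tuple(g),True)) if cv2.pointPolygonTest(k,tuple(g),True)<0 else 0)
    W=ray(k.reshape(-1,2),c,H[n])[:,:2].astype(np.float32)
    return cv2.minAreaRect(W*1000), cv2.minEnclosingCircle(W*1000), k
E
python3 - <<'E'
from h import *
for n,g in (('bar',(326,210)),('square',(318,207)),('drum',(318,216))):
    im=cv2.imread(f'pics/l_{n}.png')[:,:,::-1].copy();z=np.load(f'l_{n}.npz');c=(z['K'],z['d'],z['T'])
    hsv=cv2.cvtColor(im,cv2.COLOR_RGB2HSV)
    print(n,'center',hsv[g[1]-14:g[1]+15:4,g[0]-16].tolist(),'table',hsv[300,300].tolist(),hsv[120,300].tolist())
    for s in (15,22,30): print(s,[np.round(sum([list(np.atleast_1d(v)) for v in r],[]),1).tolist() for r in locate(n,im,c,g,s)[:2]])
E
```

```text
bar center [[12, 17, 154], [14, 18, 157], [9, 16, 156], [13, 15, 149], [17, 15, 151], [13, 15, 155], [11, 18, 154], [12, 17, 151]] table [25, 30, 163] [18, 38, 160]Traceback (most recent call last):
  File "<stdin>", line 6, in <module>
  File "h.py", line 44, in locate
    k=min(cs,key=lambda k:abs(cv2.pointPolygonTest(k,tuple(g),True)) if cv2.pointPolygonTest(k,tuple(g),True)<0 else 0)
ValueError: min() iterable argument is empty
```

```bash
sed -i 's/hsv=cv2.cvtColor(im,cv2.COLOR_RGB2HSV)$/hsv=cv2.cvtColor(cv2.medianBlur(im,5),cv2.COLOR_RGB2HSV)/' h.py
python3 - <<'E'
from h import *
out=[]
for n,g in (('bar',(326,210)),('square',(318,207)),('drum',(318,216))):
    im=cv2.imread(f'pics/l_{n}.png')[:,:,::-1].copy();z=np.load(f'l_{n}.npz');c=(z['K'],z['d'],z['T'])
    for s in (23,27):
      for v in (90,130):
        try: 
            r=locate(n,im,c,g,s,v);print(n,s,v,[np.round(sum([list(np.atleast_1d(v)) for v in q],[]),1).tolist() for q in r[:2]])
        except Exception as e: print(n,s,v,e)
    im=im.copy();cv2.drawContours(im,[r[2]],-1,(255,0,0),1);out.append(im[60:360,190:450])
cv2.imwrite('pics/tiles2.png',np.hstack(out)[:,:,::-1])
E
```

```text
bar 23 90 [[377.4, 351.7, 38.8, 81.9, 87.6], [376.8, 349.8, 42.8]]
bar 23 130 [[377.3, 350.0, 34.7, 81.8, 88.1], [376.8, 349.7, 42.8]]
bar 27 90 [[376.7, 352.7, 41.7, 84.5, 86.9], [376.6, 349.6, 43.9]]
bar 27 130 [[376.7, 349.8, 34.8, 84.4, 87.8], [376.5, 348.7, 43.8]]
square 23 90 [[566.2, 372.3, 38.2, 37.7, 24.1], [567.1, 372.6, 25.1]]
square 23 130 [[571.6, 386.1, 17.1, 16.8, 23.7], [571.8, 386.1, 11.2]]
square 27 90 [[566.3, 373.1, 50.9, 52.6, 24.6], [566.3, 372.4, 34.9]]
square 27 130 [[566.4, 372.8, 50.9, 52.1, 24.5], [566.3, 372.4, 34.9]]
drum 23 90 [[487.7, -366.2, 139.3, 21.8, 89.6], [482.4, -366.2, 69.7]]
drum 23 130 [[487.3, -365.7, 138.3, 21.7, 89.3], [486.7, -365.8, 69.4]]
drum 27 90 [[594.3, -367.2, 56.5, 36.5, 5.3], [595.4, -376.4, 28.8]]
drum 27 130 [[594.3, -367.8, 56.5, 35.2, 5.3], [595.4, -378.2, 28.4]]
```

```bash
cat >> h.py <<'E'
def pick(x,y,yaw,zt=.026):
    move_pose([x,y,.16],down(yaw)); movel([x,y,zt],v=.15); st('pick at'); command_gripper(0.2); st('grip')
    p=get_tcp_pos(); movel([p[0],p[1],.17],v=.2); st('lifted')
def place(x,y,yaw,zt=.034,op=1.0):
    move_pose([x,y,.17],down(yaw)); st('above')
    movel([x,y,zt+.03],v=.15,until_force=12)
    r=movel([x,y,zt],v=.04,until_force=8); st(f'down {r}')
E
python3 - <<'E'
from h import *
x=.3767;y=.350
pick(x,y,np.pi-.036)
w=get_grip_width()
if .3<w<.5: place(.5207,.1648,np.pi+YAW)
E
```

```text
pick at t20.7 w1.003 ff 0.0 F [ 0.2 -0.9  1.1] T [ 0.08 -0.05 -0.03] p [0.3772 0.3503 0.0266]
grip t21.5 w0.405 ff 29.9 F [ 0.2 -2.1  1.1] T [-0.17 -0.07  0.1 ] p [0.3766 0.3498 0.026 ]
lifted t22.4 w0.406 ff 29.9 F [-0.6  0.1 -3.5] T [ 0.07 -0.05  0.01] p [0.3759 0.3492 0.169 ]
above t23.3 w0.405 ff 29.9 F [-1.   0.3 -3.6] T [0.08 0.02 0.02] p [0.5198 0.1653 0.1693]
down True t24.9 w0.408 ff 29.9 F [-0.9 -0.9  4.6] T [ 0.04 -0.1  -0.08] p [0.5202 0.1645 0.034 ]
```

Run:
```python
from h import *
command_gripper(.56); p=get_tcp_pos(); movel([p[0],p[1],.19],v=.25); st('released'); command_gripper(1.0)
move_pose([.566,.370,.25],down(np.pi/2)); im,c=snap('wrist','l2_sq.png')
r=locate('square',im,c,(318,207),27,110)[0]; print(r)
(x,y),(w,h),a=r
if 48<w<57 and 48<h<57 and abs(a-24.5)<4:
    x/=1e3;y/=1e3
    pick(x,y,np.pi/2+np.radians(a))
    if .55<get_grip_width()<.7: 
        place(.5113,-.0946,np.pi/2+YAW)
```

```text
released t26.1 w0.561 ff 0.0 F [ 0.   0.4 -0.4] T [ 0.08 -0.05 -0.  ] p [0.5183 0.1641 0.1891]
((566.2152709960938, 372.9456481933594), (51.71946334838867, 52.63201904296875), 25.003028869628906)
pick at t30.1 w0.998 ff 0.0 F [-0.3  0.2  0.5] T [-0.02 -0.    0.01] p [0.567  0.3735 0.0271]
grip t30.7 w0.612 ff 30.0 F [-0.7 -0.   2.2] T [-0.08  0.11  0.01] p [0.5663 0.373  0.0262]
lifted t31.6 w0.614 ff 30.0 F [ 0.7 -0.9 -3.5] T [-0.   -0.03  0.02] p [0.5654 0.3724 0.1686]
above t33.3 w0.609 ff 30.0 F [ 0.  -0.  -1.8] T [-0.01  0.01 -0.02] p [ 0.5119 -0.094   0.17  ]
down True t34.6 w0.616 ff 29.9 F [-1.4  1.3  5.2] T [-0.04  0.13  0.  ] p [ 0.5112 -0.0946  0.049 ]
```

Run:
```python
from h import *
p=get_tcp_pos(); movel([p[0],p[1],.075],v=.1); st()
im,c=snap('wrist','h1.png')
cv2.imwrite('pics/h1c.png',im[80:480,170:470][:,:,::-1])
```

```text
t35.0 w0.618 ff 29.9 F [-0.3  0.3 -2.4] T [-0.02  0.03  0.01] p [ 0.5114 -0.0947  0.0751]
```

View pics/h1c.png

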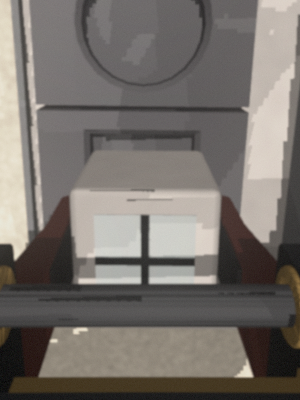

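Run:
```python
from h import *
im,c=snap('wrist')
o=np.array([170,80])
print('pocket rim far',ray(np.array([[85,131],[200,131]])+o,c,.024).round(4))
print('block bottom',ray(np.array([[92,152],[205,152]])+o,c,.049).round(4))
print('block top',ray(np.array([[72,190],[218,190]])+o,c,.107).round(4), get_tcp_pos())
cv2.imwrite('pics/h2c.png',cv2.resize(im[190:280,230:400],None,fx=4.5,fy=4.5,interpolation=cv2.INTER_CUBIC)[:,:,::-1])
```

```text
pocket rim far [[ 0.4787 -0.0637  0.024 ]
 [ 0.5411 -0.0655  0.024 ]]
block bottom [[ 0.4854 -0.0691  0.049 ]
 [ 0.5403 -0.0707  0.049 ]]
block top [[ 0.4861 -0.0674  0.107 ]
 [ 0.5365 -0.0688  0.107 ]] [ 0.51080687 -0.09455097  0.0745189 ]
```

View pics/h2c.png

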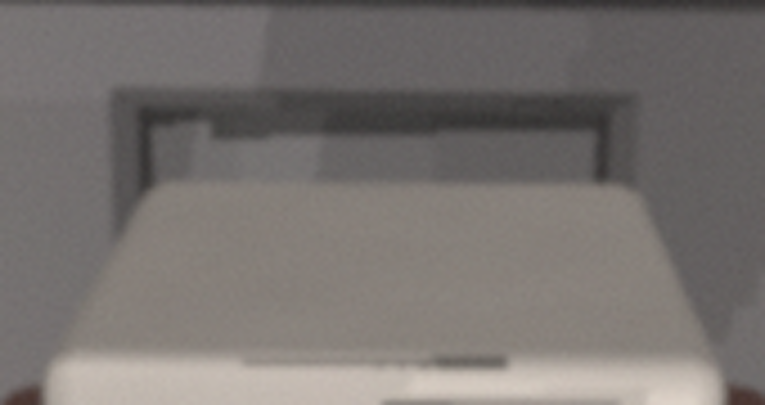

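The block sits about 2.5 mm too far +x of the pocket (rim px 255–371.6, block bottom 262–372). I'll shift it and retry.

Run:
```python
from h import *
x,y=.5087,-.0943
movel([x,y,.074],v=.05); movel([x,y,.055],v=.08)
r=movel([x,y,.034],v=.03,until_force=15); st(f'down {r}')
```

```text
down False t36.6 w0.617 ff 29.9 F [-0.2  0.3 -2.8] T [ 0.04  0.03 -0.  ] p [ 0.5086 -0.0943  0.0339]
```

Run:
```python
from h import *
command_gripper(.85); p=get_tcp_pos(); movel([p[0],p[1],.19],v=.25); st('released'); command_gripper(1.0)
move_pose([.5947,-.375,.25],down(np.pi/2)); im,c=snap('wrist','l2_dr.png')
g=cv2.medianBlur(cv2.cvtColor(im,cv2.COLOR_RGB2GRAY),5)
cc=cv2.HoughCircles(g[120:300,220:420],cv2.HOUGH_GRADIENT,1,30,param1=80,param2=20,minRadius=18,maxRadius=40)
print(cc)
for k in cc[0][:3]:
    print(ray([[k[0]+220,k[1]+120]],c,.054).round(4), 'r',k[2]*(c[2][2,3]-.054)/c[0][0,0])
print(get_time())
cv2.imwrite('pics/l2_drc.png',np.vstack([im[100:320,200:440],cv2.resize(im[120:300,220:420],(240,216))])[:,:,::-1])
```

```text
released t37.9 w0.848 ff 0.0 F [-0.3  0.4 -0.8] T [-0.01  0.03  0.01] p [ 0.508  -0.0941  0.1892]
[[[97.5 96.5 25. ]]]
[[ 0.596  -0.3788  0.054 ]] r 0.022400461397281538
39.5583
```

Run:
```python
from h import *
pick(.5955,-.3783,np.pi/2)
if .6<get_grip_width()<.75:
    x,y=.5123,-.0075
    move_pose([x,y,.17],down(np.pi/2+YAW)); movel([x,y,.075],v=.15,until_force=12); st('pre')
    im,c=snap('wrist','h3.png'); np.savez('h3.npz',K=c[0],d=c[1],T=c[2])
    cv2.imwrite('pics/h3c.png',im[150:410,190:450][:,:,::-1])
```

```text
pick at t41.0 w1.000 ff 0.0 F [0.4 0.  1. ] T [ 0.01 -0.01 -0.05] p [ 0.5963 -0.3789  0.0272]
grip t41.6 w0.676 ff 30.0 F [-0.2  0.9  1.9] T [0.06 0.05 0.01] p [ 0.5958 -0.3784  0.0264]
lifted t42.5 w0.680 ff 30.0 F [-0.   0.3 -3.1] T [ 0.02  0.   -0.04] p [ 0.5948 -0.3778  0.1684]
pre t44.7 w0.676 ff 30.0 F [ 1.2  0.9 -3.7] T [-0.01 -0.04 -0.03] p [ 0.513  -0.0078  0.0754]
```

View pics/h3c.png

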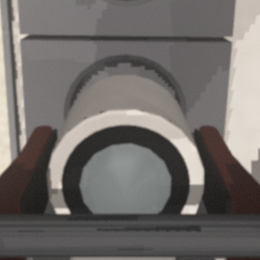

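Run:
```python
from h import *
z=np.load('h3.npz');c=(z['K'],z['d'],z['T'])
print(ray([[316.5,204],[255,250],[378,250]],c,.024).round(4))
x,y=.5123,-.0075
r=movel([x,y,.034],v=.04,until_force=14); st(f'down {r}')
```

```text
[[ 0.5142  0.0258  0.024 ]
 [ 0.4791  0.0007  0.024 ]
 [ 0.5479 -0.0013  0.024 ]]
down True t45.7 w0.671 ff 30.0 F [-0.5  0.5  5.5] T [-0.02 -0.01  0.01] p [ 0.5119 -0.0075  0.0344]
```

Run:
```python
from h import *
command_gripper(.9); p=get_tcp_pos(); movel([p[0],p[1],.19],v=.25); command_gripper(1.0)
move_pose([0.53,0.06,0.40],down(np.pi/2))
im,c=snap('wrist','w5.png'); np.savez('w5.npz',K=c[0],d=c[1],T=c[2]); s,_=snap('side','d5.png');st()
a=cv2.resize(im[30:330,220:420],None,fx=1.9,fy=1.9,interpolation=cv2.INTER_CUBIC)
b=cv2.resize(s[180:350,190:360],(400,400),interpolation=cv2.INTER_CUBIC)
k=np.zeros((570,780,3),np.uint8);k[:570,:380]=a[:570,:380];k[:400,380:780]=b
cv2.imwrite('pics/v5.png',k[:,:,::-1])
```

```text
t48.4 w1.001 ff 0.0 F [ 0.1  0.2 -0.1] T [ 0.01 -0.01  0.01] p [0.5292 0.0595 0.3977]
```

View pics/v5.png

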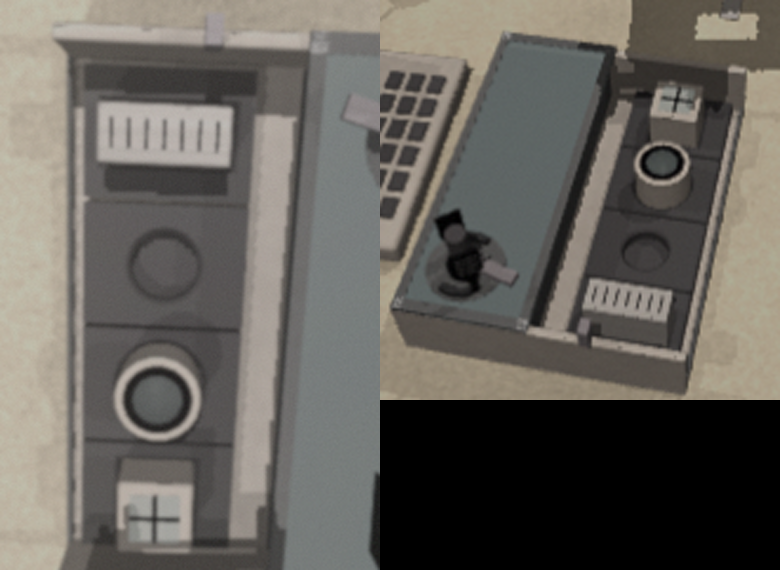

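All three pieces look upright and seated: bar at (165,135), drum (157,398) and square (155,515) in the left part, confirmed by the side view on the right. Now I'll close the case.

Run:
```python
from h import *
th=np.pi/2+YAW-.65; yaw=th+np.pi/2+1.32
x,y=.6814,.1590
move_pose([x,y,.21],down(yaw)); r=movel([x,y,.1066],v=.12,until_force=10); st(f'at {r}')
command_gripper(.3); st('grip')
w=get_grip_width()
if .43<w<.5 and not r:
    p0=np.array(get_tcp_pos()); d=case(1000,0)-C
    for s in (.05,.10,.14):
        r=movel([*(p0[:2]-d*s),.1066],v=.08,until_force=20); st(f'{s} {r}')
    r=movel([*(p0[:2]-d*.157),.1066],v=.03,until_force=15); st(f'end {r}')
    print('moved',(np.array(get_tcp_pos())-p0)[:2]@d)
```

```text
at False t51.2 w1.000 ff 0.0 F [ 1.  -1.5  0.5] T [ 0.16 -0.02  0.04] p [0.6821 0.1591 0.1075]
grip t52.0 w0.459 ff 29.9 F [-1.3 -2.4  5.7] T [-0.22  0.1  -0.19] p [0.6818 0.1588 0.1073]
0.05 False t52.8 w0.457 ff 30.0 F [-2.   1.9  6.2] T [ 0.24  0.24 -0.19] p [0.6309 0.1608 0.1072]
0.1 False t53.5 w0.461 ff 30.0 F [-0.8  3.8  8.9] T [ 0.8   0.26 -0.23] p [0.5805 0.1627 0.1072]
0.14 False t54.2 w0.460 ff 30.0 F [-0.9  7.1  8. ] T [ 1.46  0.22 -0.16] p [0.5405 0.1642 0.1072]
end True t54.6 w0.456 ff 29.9 F [ 3.7  0.8 -0.2] T [ 0.3  -0.47 -0.22] p [0.5318 0.1648 0.1074]
moved -0.1501629312049818
```

Run:
```python
from h import *
p0=np.array(get_tcp_pos()); d=case(1000,0)-C
r=movel([*(p0[:2]-d*.004),.1066],v=.02,until_force=20); st(f'push {r}')
for i in range(7):
    turn(-.19); st(str(i))
```

```text
push False t55.1 w0.457 ff 29.9 F [13.7 -3.4 -3.5] T [-0.42 -2.39 -0.27] p [0.5313 0.1649 0.1075]
0 t55.4 w0.455 ff 29.9 F [ 7.5 -2.4 -1.7] T [-0.32 -1.15 -0.07] p [0.5319 0.1645 0.1075]
1 t55.7 w0.457 ff 29.9 F [ 5.4 -2.2 -1.3] T [-0.34 -0.92 -0.01] p [0.5322 0.1641 0.1074]
2 t56.0 w0.460 ff 29.9 F [ 6.2 -3.   0.2] T [-0.47 -0.86 -0.06] p [0.5323 0.1635 0.1074]
3 t56.3 w0.454 ff 30.0 F [ 5.8 -1.7  0.8] T [-0.49 -0.83 -0.05] p [0.5323 0.163  0.1074]
4 t56.6 w0.458 ff 30.0 F [ 4.  -2.5  0.4] T [-0.53 -0.75 -0.05] p [0.5322 0.1624 0.1074]
5 t56.9 w0.457 ff 30.0 F [ 4.9 -3.6  1.7] T [-0.63 -0.62 -0.05] p [0.532  0.1619 0.1074]
6 t57.2 w0.455 ff 30.0 F [ 3.6 -3.2  2.8] T [-0.81 -0.44  0.03] p [0.5317 0.1614 0.1073]
```

Run:
```python
from h import *
for i in range(3): turn(-.03); st(str(i))
command_gripper(1.0); p=get_tcp_pos(); movel([p[0],p[1],.22],v=.25)
move_pose([0.53,0.10,0.40],down(np.pi/2))
im,c=snap('wrist','w6.png'); st(); print(ray(np.array([[316,95]]),c,.136))
s,_=snap('side','d6.png')
a=cv2.resize(im[60:320,220:420],None,fx=2,fy=2,interpolation=cv2.INTER_CUBIC)
b=cv2.resize(s[180:350,190:360],(400,400),interpolation=cv2.INTER_CUBIC)
k=np.zeros((520,800,3),np.uint8);k[:,:400]=a;k[:400,400:]=b
cv2.imwrite('pics/v6.png',k[:,:,::-1])
```

```text
0 t57.4 w0.458 ff 30.0 F [ 4.8 -1.6  1.4] T [-0.42 -0.52  0.6 ] p [0.5316 0.1614 0.1073]
1 t57.7 w0.456 ff 30.3 F [ 5.1 -1.6  1.8] T [-0.56 -0.52  0.99] p [0.5317 0.1612 0.1074]
2 t57.9 w0.464 ff 30.1 F [0.7 5.4 1.7] T [ 0.76 -0.14  0.52] p [0.5312 0.162  0.1073]
 t60.2 w0.997 ff 0.0 F [ 1.2 -0.2 -0.4] T [-0.01 -0.03 -0.  ] p [0.5291 0.1001 0.397 ]
[[0.52851051 0.20389591 0.136     ]]
```

View pics/v6.png

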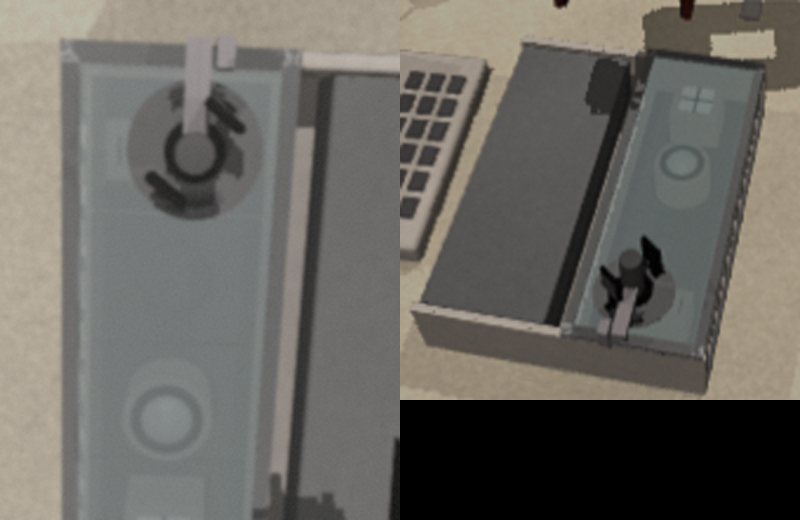

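The cover is shut, the arm at (197,85) lies behind the post at (227,52), and the stop torque was felt. The tabs have sprung out, with the pieces visible under the cover.

```bash
python3 -c "
from h import *
print(job_done())"
```

```text
the job is handed in; nothing more can be done
None
```

The job is handed in: the bar, square and drum are seated in their own nests (the barrel was absent), the cover is shut, and the latch is locked with its tabs sprung out.

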